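# Weigh a gift box of nut bites on the spring scale

## Robot

A 6-joint arm with a two-finger parallel gripper is mounted at the origin on the work surface. World frame = base frame: x ahead of the robot, y to its left, z up, the work surface at z = 0. Lengths are in m, angles in degrees, forces in N, time in s.
With the tool pointing down it reaches from about 0.3 to 0.85 m from the base axis. Payload 5.4 kg.
Tool frame: the origin (TCP) lies midway between the tips of the shut fingers; the grasp point (between the pads) lies 19 mm behind it; z points along the fingers, y is the direction in which the jaws open and shut (so a half turn about z gives the same grasp; the last joint's range is limited). The gripper opens to 85 mm and grips with 20 to 120 N. Pads are 22 mm wide; open, the fingers measure 114 mm over their backs; the gripper's body (76 mm by 85 mm) begins 54 mm behind the grasp point. The pads swing forward as they close: fully open they stand 13 mm farther back than shut.
Start: joints at [63.994, 9.076, 91.501, -0, 79.423, -12.038], TCP at [0.139, 0.558, 0.231] pointing down, gripper open.
Joint ranges: [-166.64, 166.64], [-54.1, 131.32], [10.49, 154.53], [-73.88, 253.88], [9.74, 151.15], [-171.62, 171.62]. Speed limits (degrees/s): [147.25, 147.25, 180, 180, 180, 180].

## Interface

Orientations are given as a 3x3 rotation matrix whose columns are the frame's x, y, z axes.
In Python, from workcell import manip gives the robot as it stands.
- The arm moves only by the tool drive_tool, never from a script. Its argument "plan" is a list of rows, each an object with "travel": the shift along the tool's x, y, z in units of 0.2 m (1.0 is 0.2 m), a list of three; "angular": the turn, a rotation vector about the tool's x, y, z in units of 45 degrees (1.0 is 45 degrees), a list of three. In form: [{"travel": [x, y, z], "angular": [rx, ry, rz]}, ...]. A call has 1 to 5 rows; each row shifts and turns the commanded pose from where the row before left it, along the tool's axes as they then stand; what a row does not reach is not made up. A row lasts 1/10 s, in which the tool goes at most 50 mm and 8.59 degrees, less where a joint would pass 70% of its speed; a pose out of reach is approached as far as the arm can. A call with a number of a shift or a turn outside -1 to 1 is refused whole. A call with a gripper value outside its range is refused whole. "jaw" is the opening, from -1 (shut) to 1 (fully open), so that 0 is half open, set as the call begins (left out, the last holds). The fingers move at their own pace and stop on an object; "grip_force" is the grip in N (left out, the last holds). Time passes only in rows, so rows that do not move let the fingers close. It gives the time, the measured TCP pose, the force and the opening at its end, in the units of the state.
- manip.sense(): the state, without advancing time (a new reading comes with each control period).
- manip.snapshot(name): name is "scene" or "top" or "wrist"; returns (picture, depth): 420x560x3 uint8, red, green, blue; 420x560 float32, m along the optical axis (not along the pixel's ray), 0 where there is no reading.
- manip.camera_info(name): a dict with "camera_matrix" (3x3 intrinsics, pixels), "view" (4x4, takes a point from world to camera coordinates); the wrist camera has in their place "tool_from_camera" (4x4, takes a point from camera to tool coordinates, whose origin is the TCP and whose axes are the flange's). Camera axes: x right, y up, looking along -z (the intrinsics and any distortion apply to the point x, -y, -z); pixel columns grow to the right and rows downward; lengths in m; the calibration is good to about 2 mm. A picture is of the moment at which its call begins: read the wrist's pose just before it. camera_info takes no time and is no camera call.
- manip.close_job(): hands the job in, once; it reports no verdict.
Trained networks look in the newest picture that a camera, given by its name, has taken for a name from the list of things; names that differ only in an ending like _2 or _b are one class to them, and where a whole thing is asked for, a point or a joint stands for the part that bears it (a point fixed in the world has none). Each returns a list of dicts, best first, with "confidence" (0 to 1); they miss things now and then, are a little off and sometimes report something else, mostly with a low value. They report only what shows in the picture. A call takes as long as a camera call.
- manip.cut_out(camera, label): "mask" (420x560 bool, what is visible of it) and "bbox" ([left, top, right, bottom] in pixels, round what is visible of it).
- manip.mark_of(camera, label): "centre" ([column, row] in pixels: a listed point, or the origin of a listed thing).
The state is a dict: "time": time; "q": joint angles; "qvel": joint speeds; "effort": joint torques, N m; "tool_pos": TCP position; "eef_rot": TCP orientation; "force": force on the tool from outside, world axes, zero at the start; "torque": the same for the moment, N m; "finger_gap": opening from 0.0 (shut) to 1.0 (fully open).
Only numpy, scipy, OpenCV 4.12 (cv2) and the standard library are available. Lean on these libraries where they do the work, as an engineer would, in place of code of your own. Each camera call takes 0.05 s, during which the arm holds its last target.

## Task

Weigh the black gift box with the orange-brown partitions: lift it by its wooden grip, hang its bow handle in the hook of the spring scale and lower it gently until the scale carries all of its weight, so that the hook neither drops nor springs up when you let go. Once it hangs level, free and quite still, press the red record button fully down and let it come up again. Leave the box on the hook and everything else where it stands.

Things in the scene. Friction and masses are not known exactly. Their poses are not given: they have to be found in the camera images.
- giftbox: The box to weigh: open black box 80 (x) x 110 (y) x 42 mm high, orange-brown partitions, nut bites; its mass is unknown and differs each time, under 1 kg. Origin: centre of its underside, z up. A rigid bow of 8 mm steel rod stands over it in its y-z plane, uprights at y = -57 and +57 mm.
- giftbox_bar (a point): Middle of the level top bar of the gift box's bow, on the bar's axis, 130 mm above the box's origin. The bar is 8 mm thick and runs along the box's y from -45 to +45 mm.
- hook (a joint): Reading of the scale: how far the hook has sunk, in m; 0 unloaded, about 0.010 m per newton of load (spring 100 N/m, lightly damped), end stop at 0.085 m.
- record_top (a point): Centre of the top face of the red round push button, 30 mm across, on the middle of a fixed grey box 100 x 80 x 35 mm; press it straight down from above. Travel 6 mm; fully down takes 4 N; it springs back.
- scale: Fixed stand of the spring scale: base plate 130 x 160 x 16 mm, white graduated plate up to 340 mm high, 80 mm wide. Origin: on the table below the plate's middle; -x is the side the hook points to.
- bluebox: Bystander: a blue gift box with white partitions and the same bow and a dark grip, same sizes. Leave it. Origin: centre of underside.
- nutjar: Bystander: amber jar, 72 mm across, 120 mm high. Origin: centre of underside.
- bowl: Bystander: white bowl, 120 mm across, 50 mm high. Origin: centre of underside.
- tin: Bystander: copper tin, 80 mm across, 75 mm high. Origin: centre of underside.
- spatula: Bystander: spatula lying on the table, 200 mm long.
- cup: Bystander: steel cup, 70 mm across, 80 mm high. Origin: centre of underside.
- giftbox_grip (a point): Centre of the light wooden grip block, 171 mm above the box's origin: 22 (x) x 14 (y) x 36 mm high, on a thin pin over the bar's middle. Grasp it from above across y (14 mm).
- hook_seat (a point): Steel hook of the spring scale: a 12 mm wide arm out of the carriage, ending in an upturned 45 degree V. This point: where the bar's axis lies when seated in the V. x is level, from tip to scale plate (90 mm behind it); z up. Arm top is 13 mm above this point from 15 mm behind it on. A hung box has its bar square to x, the arm passing through the bow. Unloaded 241 mm above the table. Over 25 N damages it.
- hook_tip (a point): Highest point of the hook's open end, 18 mm in front of the seat (-x) and 20 mm above it; the bar must pass over it.
- record (a joint): How far the red button is pressed, in m: 0 up, 0.006 fully down.

How it is judged:
By the outcome, as a careful person would: the job done as asked, in the order asked, and still so for the second after the job is handed in, with the robot touching nothing.
It also fails if it takes over 72 s, if anything falls off the work surface, if the arm or the gripper's body presses on something with over 40 N, if the wrist force passes 120 N, or if a joint passes its speed limit or range.

## Working session

There is one attempt and no reset: what is moved stays moved. The work goes in short steps, Python scripts to look and compute and a tool call to move; the robot and the scene stay as the last step left them, time stands still between calls to the robot, and variables do not carry over. Pictures are saved under pics/ and viewed, and the job is handed in when it is done.

Besides the shell and the picture viewer there is one more tool, called after ">>>" as a command line: name --argument value ..., lists and objects as JSON in quotes. drive_tool: Moves the arm, as the interface text tells. Shifts and turns lie within -1 to 1; 1 stands for 0.2 m of shift or 45 degrees of turn. Its arguments: {"type":"object","properties":{"plan":{"type":"array","items":{"type":"object","properties":{"travel":{"type":"array","items":{"type":"number","minimum":-1,"maximum":1}},"angular":{"type":"array","items":{"type":"number","minimum":-1,"maximum":1}}}}},"jaw":{"type":"number"},"grip_force":{"type":"number"}},"required":["plan"]}

```bash
mkdir -p pics
cat > h.py <<'E'
from workcell import manip
import numpy as np, cv2
def snap(cam,name):
    p,d=manip.snapshot(cam); cv2.imwrite(f'pics/{name}.png',p[:,:,::-1]); np.save(f'pics/{name}.npy',d); return p,d
def proj(cam,P):
    c=manip.camera_info(cam);K=np.array(c['camera_matrix']);V=np.array(c['view'])
    q=V[:3,:3]@np.array(P)+V[:3,3]; u=K@np.array([q[0],-q[1],-q[2]]); return u[:2]/u[2]
def unproj(cam,uv,depth,st=None):
    c=manip.camera_info(cam);K=np.array(c['camera_matrix'])
    uv=np.atleast_2d(uv).astype(float); depth=np.atleast_1d(depth)
    r=np.c_[uv,np.ones(len(uv))]@np.linalg.inv(K).T*depth[:,None]
    q=r*[1,-1,-1]
    if cam=='wrist':
        T=np.array(c['tool_from_camera']); q=q@T[:3,:3].T+T[:3,3]
        return q@np.array(st['eef_rot']).T+np.array(st['tool_pos'])
    V=np.array(c['view']); return (q-V[:3,3])@V[:3,:3]
E
python3 - <<'E'
from h import *
print(manip.sense())
for c in ('scene','top','wrist'): 
    st=manip.sense(); p,d=snap(c,c+'0'); print({k:np.round(v,3).tolist() for k,v in manip.camera_info(c).items()})
for c,ls in (('scene',['giftbox_bar','giftbox_grip','hook_seat','hook_tip','record_top','giftbox','scale']),('top',['giftbox_bar','giftbox_grip','hook_seat','hook_tip','record_top','giftbox','scale'])):
    d=np.load(f'pics/{c}0.npy')
    for l in ls:
        for m in manip.mark_of(c,l)[:2]:
            u=m['centre']; z=d[int(round(u[1])),int(round(u[0]))]
            print(c,l,np.round(u,1),round(m['confidence'],2),np.round(unproj(c,u,z)[0],3))
print(manip.sense()['time'])
E
```

```text
{'time': 0.0, 'q': array([ 6.39942517e+01,  9.11234746e+00,  9.15743417e+01,  5.09289693e-04,
        7.94249988e+01, -1.20383931e+01]), 'qvel': array([-0.13756757,  0.02743912, -0.09043301, -0.07258211, -0.03065513,
        0.00278721]), 'effort': array([-1.46462899e-03, -3.95989966e+01, -3.31439102e+01, -1.88283425e-04,
        8.13363557e-03,  3.84594330e-06]), 'tool_pos': array([0.13853042, 0.5574195 , 0.23030094]), 'eef_rot': array([[-9.70432831e-01,  2.41369791e-01, -8.62555279e-04],
       [ 2.41370976e-01,  9.70431345e-01, -1.74812183e-03],
       [ 4.15106879e-04, -1.90463062e-03, -9.99998100e-01]]), 'force': array([1.28699364, 0.68459852, 0.16981022]), 'torque': array([-0.01570895, -0.05343698,  0.01048267]), 'finger_gap': 1.0033693844562945}
{'camera_matrix': [[439.522, 0.0, 278.873], [0.0, 439.522, 215.791], [0.0, 0.0, 1.0]], 'view': [[-0.023, 1.0, -0.004, -0.009], [-0.726, -0.014, 0.688, 0.273], [0.687, 0.019, 0.726, -1.688], [0.0, 0.0, 0.0, 1.0]]}
{'camera_matrix': [[502.563, 0.0, 285.031], [0.0, 502.563, 210.206], [0.0, 0.0, 1.0]], 'view': [[0.022, -1.0, 0.002, 0.003],
[... 704 characters left out ...]
ne scale [310.6 294. ] 0.74 [0.687 0.112 0.02 ]
scene scale [289.6 213. ] 0.16 [0.592 0.051 0.239]
top giftbox_bar [364.2 201. ] 0.85 [ 0.63  -0.215  0.039]
top giftbox_bar [256.5 187. ] 0.48 [0.661 0.1   0.061]
top giftbox_grip [364.9 195.9] 0.93 [ 0.625 -0.195  0.174]
top giftbox_grip [323.3 157.4] 0.4 [ 0.765 -0.096  0.003]
top hook_seat [272.4 201.4] 0.79 [0.597 0.049 0.233]
top hook_seat [152.3 289.6] 0.57 [0.359 0.401 0.003]
top hook_tip [275.3 202.6] 0.61 [0.593 0.041 0.239]
top record_top [167.  239.8] 0.56 [0.503 0.353 0.051]
top giftbox [355.2 205.5] 0.58 [ 0.615 -0.188  0.041]
top scale [256.4 187.9] 0.96 [0.661 0.101 0.044]
top scale [396.5 257.7] 0.68 [ 0.467 -0.31   0.033]
0.85
```

Run:
```python
import cv2
for c in ('scene0','top0','wrist0'):
    a=cv2.imread(f'pics/{c}.png'); cv2.imwrite(f'pics/{c}b.png',cv2.resize(a,(784,588),interpolation=cv2.INTER_CUBIC))
```

```text
(no output)
```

View pics/scene0b.png

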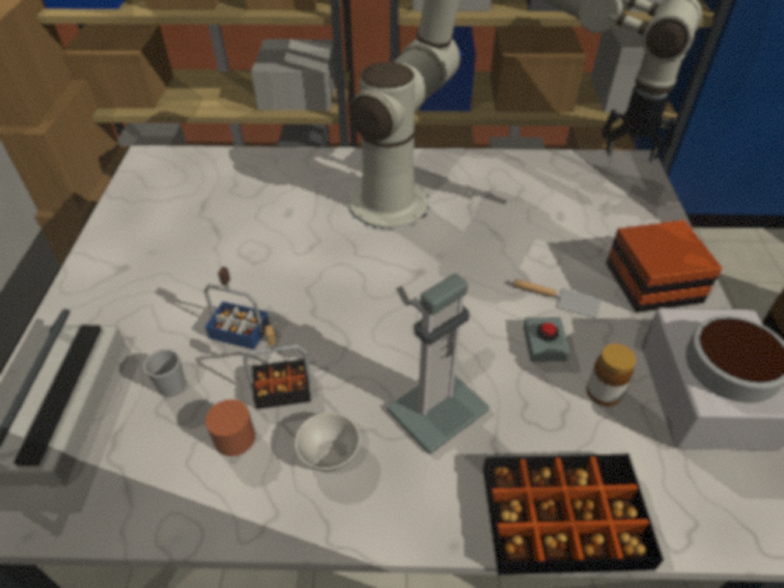

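View pics/top0b.png

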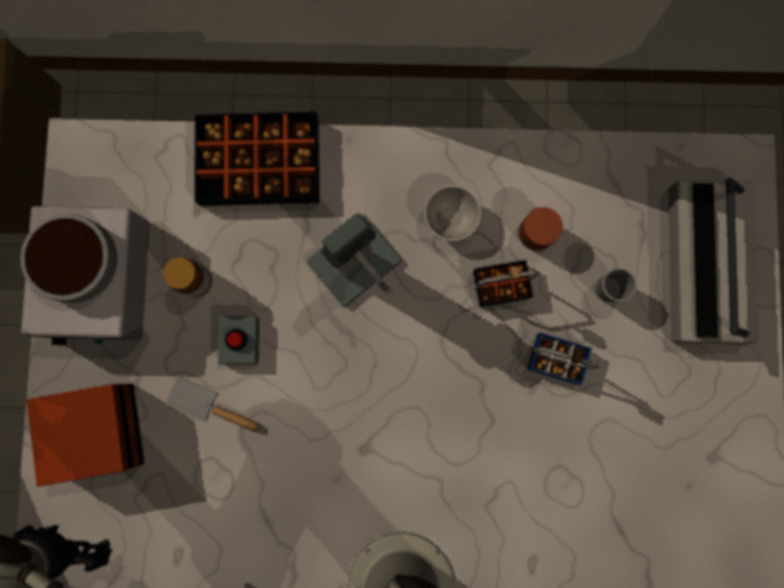

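The scene shows the target box (black with orange) at about (278,383) in the 784-px view. The blue box is at (237,325), the scale at (437,360) and the red button at (548,330). In the top view the hook arm runs from (355,245) to (385,287), so it points toward the robot and -y. Next I'll fit the geometry from depth.

Run:
```python
from h import *
import numpy as np
vv,uu=np.mgrid[:420,:560]
for c in('top','scene'):
    d=np.load(f'pics/{c}0.npy').ravel(); P=unproj(c,np.c_[uu.ravel(),vv.ravel()],d); P=P[d>0]
    np.save(f'pics/{c}0_cloud.npy',P)
    def box(x0,x1,y0,y1,z0,z1): return P[(P[:,0]>x0)&(P[:,0]<x1)&(P[:,1]>y0)&(P[:,1]<y1)&(P[:,2]>z0)&(P[:,2]<z1)]
    def st(n,Q):
        if len(Q)<3: print(c,n,len(Q));return
        r=cv2.minAreaRect(Q[:,:2].astype(np.float32)); m=np.median(Q,0)
        print(c,n,len(Q),'med',m.round(3),'rect',np.round(r[0],3),np.round(r[1],3),round(r[2],1))
    st('table',box(.4,.6,-.1,.0,-.05,.01))
    st('boxbar',box(.55,.70,-.28,-.13,.115,.145))
    st('boxgrip',box(.55,.70,-.28,-.13,.155,.2))
    st('boxbody',box(.57,.70,-.28,-.10,.03,.06))
    st('blue grip',box(.4,.57,-.38,-.2,.155,.2))
    st('blue bar',box(.4,.57,-.38,-.2,.115,.145))
    st('base',box(.5,.8,-.05,.25,.010,.024))
    st('scaletop',box(.5,.8,-.05,.25,.30,.40))
    st('hook z',box(.5,.65,-.05,.25,.22,.275))
    st('button',box(.4,.6,.25,.45,.044,.07))
    st('btnbox',box(.4,.6,.25,.42,.028,.042))
```

```text
top table 2245 med [ 0.499 -0.05  -0.001] rect [ 0.5  -0.05] [0.1   0.199] 90.0
top boxbar 98 med [ 0.625 -0.189  0.132] rect [ 0.627 -0.202] [0.008 0.119] 11.1
top boxgrip 62 med [ 0.626 -0.2    0.185] rect [ 0.627 -0.202] [0.021 0.014] 13.1
top boxbody 421 med [ 0.624 -0.197  0.038] rect [ 0.627 -0.2  ] [0.081 0.117] 11.1
top blue grip 70 med [ 0.471 -0.318  0.185] rect [ 0.471 -0.32 ] [0.015 0.021] 71.7
top blue bar 105 med [ 0.475 -0.309  0.131] rect [ 0.471 -0.32 ] [0.118 0.008] 74.3
top base 1198 med [0.649 0.108 0.015] rect [0.683 0.105] [0.3  0.22] 87.0
top scaletop 528 med [0.661 0.107 0.338] rect [0.664 0.108] [0.035 0.08 ] 40.4
top hook z 347 med [0.629 0.09  0.254] rect [0.623 0.088] [0.142 0.045] 64.3
top button 183 med [0.497 0.351 0.051] rect [0.539 0.384] [0.153 0.044] 38.0
top btnbox 713 med [0.495 0.347 0.034] rect [0.497 0.35 ] [0.096 0.081] 1.2
scene table 1653 med [ 0.507 -0.05   0.001] rect [ 0.5  -0.05] [0.1 0.2] 90.0
scene boxbar 146 med [ 0.627 -0.198  0.133] rect [ 0.626 -0.198] [0.012 0.116] 10.6
scene boxgrip 85 med [ 0.633 -0.198  0.184] rect [ 0.627 -0.199] [0.024 0.014] 9.7
scene boxbody 681 med [ 0.627 -0.199  0.037] rect [ 0.626 -0.199] [0.085 0.121] 10.8
scene blue grip 92 med [ 0.476 -0.315  0.178] rect [ 0.471 -0.319] [0.016 0.024] 75.2
scene blue bar 118 med [ 0.474 -0.314  0.132] rect [ 0.471 -0.317] [0.121 0.009] 73.8
scene base 1832 med [0.689 0.119 0.017] rect [0.691 0.105] [0.301 0.205] 86.8
scene scaletop 623 med [0.674 0.108 0.339] rect [0.664 0.111] [0.035 0.079] 40.2
scene hook z 172 med [0.61  0.062 0.252] rect [0.621 0.091] [0.143 0.033] 59.3
scene button 154 med [0.5   0.351 0.051] rect [0.497 0.352] [0.044 0.043] 73.7
scene btnbox 565 med [0.512 0.348 0.036] rect [0.495 0.353] [0.104 0.081] 1.0
```

>>> drive_tool --plan '[{"travel": [0, 0, -0.25]}, {"travel": [0, 0, -0.25]}, {"travel": [0, 0, -0.25]}, {"travel": [0, 0, -0.25]}]'

```text
schema error: expected keys travel, angular
```

The two cameras agree:
- **Box:** (0.627, -0.200), x axis at 11°.
- **Scale:** top at (0.664, 0.109), x axis at 40.3°, so the seat is at about (0.595, 0.051).
- **Button:** (0.497, 0.351), top at z 0.051.

Moving now.

>>> drive_tool --plan '[{"travel": [0, 0, -0.25], "angular": [0, 0, -0.14]}, {"travel": [0, 0, -0.25], "angular": [0, 0, -0.14]}, {"travel": [0, 0, -0.25], "angular": [0, 0, -0.14]}, {"travel": [0, 0, -0.1], "angular": [0, 0, -0.136]}]' --jaw 1

```text
time: 1.25
tool_pos: [0.1393, 0.5591, 0.4079]
eef_rot: [[-0.981, -0.196, 0.004], [-0.196, 0.981, 0.008], [-0.006, 0.007, -1.0]]
force: [0.7, 0.2, 0.2]
finger_gap: 1.0
```

```bash
cat >> h.py <<'E'
def go(target=None,yawx=None):
    s=manip.sense();R=np.array(s['eef_rot']);p=np.array(s['tool_pos'])
    yaw=np.degrees(np.arctan2(R[1,0],R[0,0]))
    print('t',round(s['time'],2),'tcp',p.round(4),'yaw',yaw.round(2),'tilt',R[:2,2].round(4),'F',s['force'].round(2),'gap',round(s['finger_gap'],3),'q',s['q'].round(1))
    if target is not None:
        print('travel units total',(R.T@(np.array(target)-p)/0.2).round(3))
    if yawx is not None: print('rz units',round(-(((yawx-yaw)+180)%360-180)/45,3))
E
python3 -c "
from h import *
go([.627,-.2005,.36],191)"
```

```text
t 1.25 tcp [0.1393 0.5591 0.4079] yaw -168.69 tilt [0.0041 0.0085] F [0.74 0.19 0.21] gap 1.0 q [ 64.    6.   75.3   0.   98.2 -37.3]
travel units total [-1.645 -4.204  0.217]
rz units 0.007
```

>>> drive_tool --plan '[{"travel": [-0.082, -0.21, 0], "angular": [0, 0, 0]}, {"travel": [-0.082, -0.21, 0], "angular": [0, 0, 0]}, {"travel": [-0.082, -0.21, 0], "angular": [0, 0, 0]}, {"travel": [-0.082, -0.21, 0], "angular": [0, 0, 0]}, {"travel": [-0.082, -0.21, 0], "angular": [0, 0, 0]}]'

```text
time: 1.75
tool_pos: [0.26, 0.3661, 0.4014]
eef_rot: [[-0.981, -0.192, 0.001], [-0.192, 0.981, 0.0], [-0.001, 0.0, -1.0]]
force: [0.4, -0.2, -0.4]
finger_gap: 1.002
```

>>> drive_tool --plan '[{"travel": [-0.082, -0.21, 0], "angular": [0, 0, 0]}, {"travel": [-0.082, -0.21, 0], "angular": [0, 0, 0]}, {"travel": [-0.082, -0.21, 0], "angular": [0, 0, 0]}, {"travel": [-0.082, -0.21, 0], "angular": [0, 0, 0]}, {"travel": [-0.082, -0.21, 0], "angular": [0, 0, 0]}]'

```text
time: 2.25
tool_pos: [0.3809, 0.1755, 0.4016]
eef_rot: [[-0.981, -0.192, 0.001], [-0.192, 0.981, 0.0], [-0.001, 0.0, -1.0]]
force: [0.1, 0.5, 0.1]
finger_gap: 0.999
```

>>> drive_tool --plan '[{"travel": [-0.082, -0.21, 0], "angular": [0, 0, 0]}, {"travel": [-0.082, -0.21, 0], "angular": [0, 0, 0]}, {"travel": [-0.082, -0.21, 0], "angular": [0, 0, 0]}, {"travel": [-0.082, -0.21, 0], "angular": [0, 0, 0]}, {"travel": [-0.082, -0.21, 0], "angular": [0, 0, 0]}]'

```text
time: 2.75
tool_pos: [0.5017, -0.015, 0.4015]
eef_rot: [[-0.982, -0.191, 0.001], [-0.191, 0.982, -0.0], [-0.001, -0.0, -1.0]]
force: [0.9, -0.0, 0.4]
finger_gap: 1.001
```

>>> drive_tool --plan '[{"travel": [-0.082, -0.21, 0], "angular": [0, 0, 0]}, {"travel": [-0.082, -0.21, 0], "angular": [0, 0, 0]}, {"travel": [-0.082, -0.21, 0], "angular": [0, 0, 0]}, {"travel": [-0.082, -0.21, 0], "angular": [0, 0, 0]}, {"travel": [0, 0, 0], "angular": [0, 0, 0]}]'

```text
time: 3.25
tool_pos: [0.5987, -0.1702, 0.3977]
eef_rot: [[-0.982, -0.187, -0.004], [-0.187, 0.982, 0.001], [0.004, 0.001, -1.0]]
force: [-0.5, 0.4, -1.3]
finger_gap: 0.999
```

```bash
python3 -c "
from h import *
go([.627,-.2005,.30],191)
s=manip.sense();p,d=snap('wrist','w1')
for l in('giftbox_grip','giftbox_bar'):
  for m in manip.mark_of('wrist',l)[:2]:
    u=m['centre'];z=d[int(round(u[1])),int(round(u[0]))];print(l,u,round(m['confidence'],2),z,unproj('wrist',u,z,s)[0].round(4))
vv,uu=np.mgrid[:420,:560]
dd=d.ravel();P=unproj('wrist',np.c_[uu.ravel(),vv.ravel()],dd,s);P=P[dd>0]
for n,a,b in(('bar',.12,.145),('grip',.156,.2),('body',.03,.06)):
  Q=P[(abs(P[:,0]-.627)<.075)&(abs(P[:,1]+.2)<.075)&(P[:,2]>a)&(P[:,2]<b)]
  if len(Q)>3: print(n,len(Q),cv2.minAreaRect(Q[:,:2].astype(np.float32)),Q[:,2].max())
"
```

```text
t 3.25 tcp [ 0.5987 -0.1702  0.3977] yaw -169.22 tilt [-0.0041  0.0007] F [-0.49  0.44 -1.29] gap 0.999 q [-2.690e+01  1.370e+01  6.770e+01 -1.000e-01  9.880e+01 -1.277e+02]
travel units total [-0.113 -0.176  0.488]
rz units -0.005
giftbox_grip [249.6, 198.2] 0.77 0.3639247 [ 0.623  -0.2002  0.1882]
giftbox_bar [252.9, 187.2] 0.92 0.3796924 [ 0.6149 -0.1995  0.1695]
bar 523 ((0.6254878640174866, -0.19891488552093506), (0.008075852878391743, 0.1125742495059967), 10.792006492614746) 0.1372242796511962
grip 355 ((0.6253779530525208, -0.19899162650108337), (0.021731743589043617, 0.014017204754054546), 8.927107810974121) 0.19104977814400617
body 1766 ((0.6331313252449036, -0.2161264717578888), (0.09715847671031952, 0.1567731350660324), 19.50629234313965) 0.05981280618519447
```

View pics/w1.png

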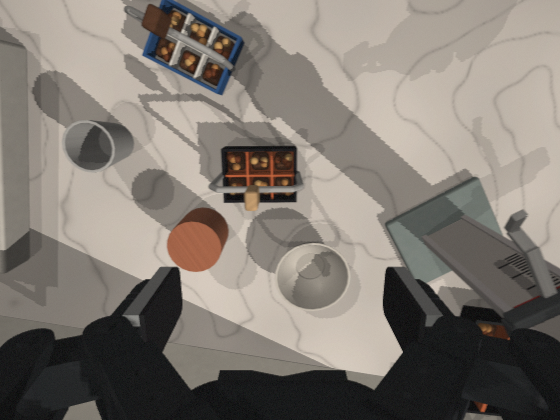

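The wrist view shows the target grip at (251,198), which matches the fit (0.626, -0.1995, yaw 10.9°). The blue box is well clear. Aligning above it first.

>>> drive_tool --plan '[{"travel": [-0.11, -0.08, 0.2], "angular": [0, 0, 0]}, {"travel": [0, -0.09, 0.22], "angular": [0, 0, 0]}, {"travel": [0, 0, 0.2], "angular": [0, 0, 0]}, {"travel": [0, 0, 0], "angular": [0, 0, 0]}, {"travel": [0, 0, 0], "angular": [0, 0, 0]}]'

```text
time: 3.9
tool_pos: [0.6257, -0.1934, 0.2789]
eef_rot: [[-0.981, -0.193, 0.001], [-0.193, 0.981, -0.0], [-0.001, -0.0, -1.0]]
force: [-0.1, -0.1, 1.2]
finger_gap: 0.999
```

```bash
python3 -c "
from h import *
go([.626,-.1995,.152],190.9)"
```

```text
t 3.9 tcp [ 0.6257 -0.1934  0.2789] yaw -168.87 tilt [ 0.0008 -0.0002] F [-0.05 -0.13  1.24] gap 0.999 q [ -27.7   19.4   73.9    0.    86.7 -128.9]
travel units total [ 0.005 -0.03   0.635]
rz units 0.005
```

>>> drive_tool --plan '[{"travel": [0, -0.032, 0.15], "angular": [0, 0, 0]}, {"travel": [0, 0, 0.2], "angular": [0, 0, 0]}, {"travel": [0, 0, 0.2], "angular": [0, 0, 0]}, {"travel": [0, 0, 0.085], "angular": [0, 0, 0]}, {"travel": [0, 0, 0], "angular": [0, 0, 0]}]'

```text
time: 4.4
tool_pos: [0.6268, -0.2003, 0.1504]
eef_rot: [[-0.981, -0.192, -0.001], [-0.192, 0.981, 0.001], [0.001, 0.001, -1.0]]
force: [1.0, 0.1, -0.3]
finger_gap: 0.998
```

```bash
python3 -c "
from h import *
go([.6263,-.1998,.152],190.9)
snap('wrist','w2');snap('scene','s2')"
```

```text
t 4.4 tcp [ 0.6268 -0.2003  0.1504] yaw -168.91 tilt [-0.0009  0.0006] F [ 0.95  0.12 -0.34] gap 0.998 q [ -28.2   24.9   81.4    0.    73.7 -129.3]
travel units total [ 0.002  0.003 -0.008]
rz units 0.004
```

View pics/w2.png

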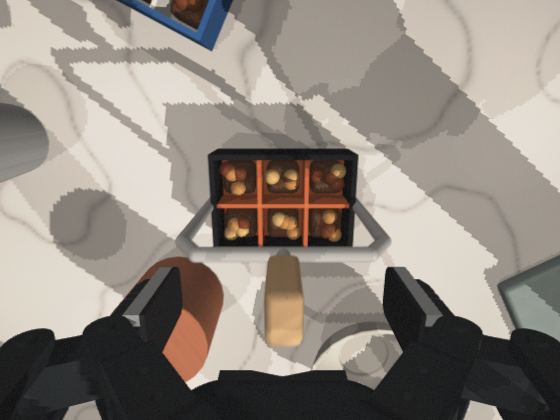

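The grip at (284,300) sits centred between the fingers. Closing.

>>> drive_tool --plan '[{"travel": [0, 0, 0], "angular": [0, 0, 0]}, {"travel": [0, 0, 0], "angular": [0, 0, 0]}, {"travel": [0, 0, 0], "angular": [0, 0, 0]}, {"travel": [0, 0, 0], "angular": [0, 0, 0]}, {"travel": [0, 0, 0], "angular": [0, 0, 0]}]' --jaw -1 --grip_force 60

```text
time: 5.0
tool_pos: [0.627, -0.2008, 0.1506]
eef_rot: [[-0.981, -0.192, 0.0], [-0.192, 0.981, 0.0], [-0.0, 0.0, -1.0]]
force: [-2.7, 6.4, 3.6]
finger_gap: 0.154
```

>>> drive_tool --plan '[{"travel": [0, 0, 0], "angular": [0, 0, 0]}, {"travel": [0, 0, 0], "angular": [0, 0, 0]}, {"travel": [0, 0, 0], "angular": [0, 0, 0]}, {"travel": [0, 0, 0], "angular": [0, 0, 0]}, {"travel": [0, 0, 0], "angular": [0, 0, 0]}]'

```text
time: 5.5
tool_pos: [0.627, -0.2007, 0.1504]
eef_rot: [[-0.981, -0.192, 0.0], [-0.192, 0.981, 0.0], [-0.0, 0.0, -1.0]]
force: [-0.1, 2.5, 2.6]
finger_gap: 0.155
```

>>> drive_tool --plan '[{"travel": [0, 0, -0.03], "angular": [0, 0, 0]}, {"travel": [0, 0, -0.08], "angular": [0, 0, 0]}, {"travel": [0, 0, -0.12], "angular": [0, 0, 0]}, {"travel": [0, 0, -0.12], "angular": [0, 0, 0]}, {"travel": [0, 0, -0.12], "angular": [0, 0, 0]}]'

```text
time: 6.0
tool_pos: [0.6269, -0.2013, 0.2462]
eef_rot: [[-0.981, -0.191, 0.001], [-0.191, 0.981, -0.001], [-0.0, -0.001, -1.0]]
force: [-0.2, -0.3, -2.0]
finger_gap: 0.156
```

>>> drive_tool --plan '[{"travel": [0, 0, -0.12], "angular": [0, 0, 0]}, {"travel": [0, 0, -0.12], "angular": [0, 0, 0]}, {"travel": [0, 0, -0.065], "angular": [0, 0, 0]}, {"travel": [0, 0, 0], "angular": [0, 0, 0]}, {"travel": [0, 0, 0], "angular": [0, 0, 0]}]'

```text
time: 6.5
tool_pos: [0.6267, -0.2009, 0.3046]
eef_rot: [[-0.981, -0.192, -0.001], [-0.192, 0.981, 0.0], [0.001, 0.0, -1.0]]
force: [-0.1, 0.0, -2.6]
finger_gap: 0.153
```

>>> drive_tool --plan '[{"travel": [0, 0, 0], "angular": [0, 0, 0]}, {"travel": [0, 0, 0], "angular": [0, 0, 0]}, {"travel": [0, 0, 0], "angular": [0, 0, 0]}]'

```text
time: 6.8
tool_pos: [0.6266, -0.2008, 0.3042]
eef_rot: [[-0.981, -0.192, -0.002], [-0.192, 0.981, 0.001], [0.001, 0.001, -1.0]]
force: [0.3, 0.3, -2.2]
finger_gap: 0.154
```

```bash
python3 -c "
from h import *
F=[]
s=manip.sense();p,d=snap('wrist','w3');F.append(s['force'])
for i in range(6): snap('top','t3');F.append(manip.sense()['force'])
snap('scene','s3'); print(np.array(F).round(2), manip.sense()['torque'])
go([.595,.051,.305],220.3)
for c in('top','scene'):
  d=np.load(f'pics/{c[0]}3.npy').ravel();vv,uu=np.mgrid[:420,:560];P=unproj(c,np.c_[uu.ravel(),vv.ravel()],d)[d>0]
  for n,a,b in(('bar',.275,.3),('body',.17,.205)):
    Q=P[(abs(P[:,0]-.627)<.075)&(abs(P[:,1]+.2)<.075)&(P[:,2]>a)&(P[:,2]<b)]
    if len(Q)>3: print(c,n,len(Q),cv2.minAreaRect(Q[:,:2].astype(np.float32)),np.percentile(Q[:,2],[5,50,95]).round(3))
"
```

```text
[[ 0.34  0.29 -2.21]
 [-0.36  0.36 -3.  ]
 [ 0.55 -0.   -2.72]
 [ 0.42  0.01 -1.85]
 [-0.15  0.5  -2.46]
 [ 0.14 -0.31 -2.76]
 [-0.42 -0.05 -2.29]] [-0.00189987  0.02703479 -0.00039326]
t 7.2 tcp [ 0.6269 -0.2009  0.3054] yaw -168.95 tilt [ 0.0001 -0.    ] F [ 0.19  0.6  -2.56] gap 0.162 q [ -28.3   19.5   70.9    0.    89.6 -129.3]
travel units total [-0.085  1.267  0.002]
rz units -0.65
top body 529 ((0.625890851020813, -0.20074400305747986), (0.07979840785264969, 0.11666598916053772), 9.384675979614258) [0.173 0.185 0.198]
scene bar 168 ((0.627863347530365, -0.20134831964969635), (0.009287641383707523, 0.1102837398648262), 10.30186939239502) [0.278 0.288 0.292]
scene body 1356 ((0.6259647011756897, -0.20058207213878632), (0.0854027271270752, 0.12169875204563141), 10.579486846923828) [0.174 0.187 0.199]
```

View pics/w3.png

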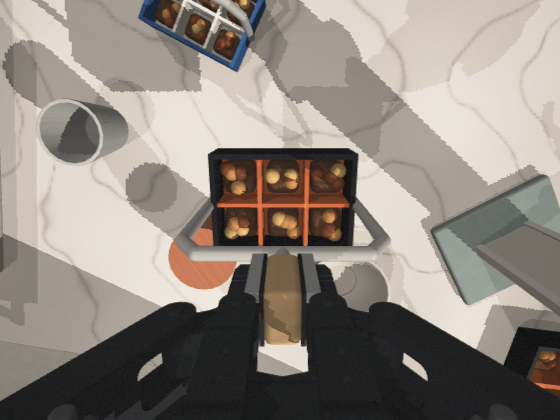

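View pics/s3.png

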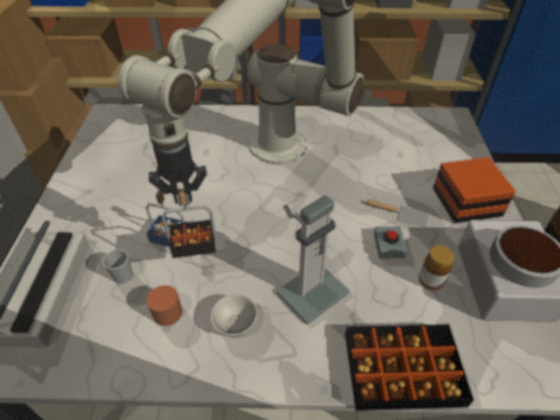

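The lift worked: the force shows about 2.5 N, so I expect about 25 mm of sink. The wrist view shows the box unchanged relative to the tool. Rotating to the scale's yaw, then approaching in front of the hook.

>>> drive_tool --plan '[{"travel": [0, 0, 0], "angular": [0, 0, -0.13]}, {"travel": [0, 0, 0], "angular": [0, 0, -0.13]}, {"travel": [0, 0, 0], "angular": [0, 0, -0.13]}, {"travel": [0, 0, 0], "angular": [0, 0, -0.13]}, {"travel": [0, 0, 0], "angular": [0, 0, -0.13]}]'

```text
time: 7.7
tool_pos: [0.627, -0.2009, 0.3053]
eef_rot: [[-0.76, -0.65, 0.0], [-0.65, 0.76, -0.0], [-0.0, -0.0, -1.0]]
force: [-1.0, -0.1, -1.8]
finger_gap: 0.156
```

>>> drive_tool --plan '[{"travel": [0, 0, 0], "angular": [0, 0, 0]}, {"travel": [0, 0, 0], "angular": [0, 0, 0]}]'

```text
time: 7.9
tool_pos: [0.6269, -0.2009, 0.3053]
eef_rot: [[-0.764, -0.645, 0.0], [-0.645, 0.764, -0.0], [-0.0, -0.0, -1.0]]
force: [-0.4, -0.3, -1.9]
finger_gap: 0.15
```

```bash
python3 -c "
from h import *
go([.549,.012,.3054],220.3)"
```

```text
t 7.9 tcp [ 0.6269 -0.2009  0.3053] yaw -139.83 tilt [ 0. -0.] F [-0.36 -0.26 -1.88] gap 0.15 q [ -28.3   19.5   70.9   -0.    89.6 -158.4]
travel units total [-0.389  1.065 -0.   ]
rz units -0.003
```

>>> drive_tool --plan '[{"travel": [0, 0.065, 0], "angular": [0, 0, 0]}, {"travel": [0, 0.15, 0], "angular": [0, 0, 0]}, {"travel": [0, 0.15, 0], "angular": [0, 0, 0]}, {"travel": [0, 0.15, 0], "angular": [0, 0, 0]}, {"travel": [0, 0.15, 0], "angular": [0, 0, 0]}]'

```text
time: 8.4
tool_pos: [0.5401, -0.0987, 0.3054]
eef_rot: [[-0.764, -0.645, 0.0], [-0.645, 0.764, -0.0], [-0.0, -0.0, -1.0]]
force: [1.0, 0.1, -2.1]
finger_gap: 0.155
```

>>> drive_tool --plan '[{"travel": [0, 0.15, 0], "angular": [0, 0, 0]}, {"travel": [0, 0.15, 0], "angular": [0, 0, 0]}, {"travel": [0, 0.1, 0], "angular": [0, 0, 0]}, {"travel": [0, 0, 0], "angular": [0, 0, 0]}, {"travel": [0, 0, 0], "angular": [0, 0, 0]}]'

```text
time: 8.9
tool_pos: [0.4894, -0.0385, 0.3057]
eef_rot: [[-0.763, -0.646, 0.001], [-0.646, 0.763, -0.001], [-0.0, -0.001, -1.0]]
force: [0.2, -0.0, -2.1]
finger_gap: 0.156
```

```bash
python3 -c "
from h import *
go([.549,.012,.3054],220.3)
s=manip.sense();snap('top','t4');snap('scene','s4');snap('wrist','w4')
u=np.array([np.cos(np.radians(40.3)),np.sin(np.radians(40.3)),0]);v=np.array([-u[1],u[0],0]);o=np.array([.595,.051,0])
vv,uu=np.mgrid[:420,:560]
for c in('top','scene','wrist'):
  d=np.load(f'pics/{c[0]}4.npy').ravel();P=unproj(c,np.c_[uu.ravel(),vv.ravel()],d,s)[d>0]
  Q=np.c_[(P-o)@u,(P-o)@v,P[:,2]]
  np.save('pics/Q'+c+'.npy',Q)
  # hook points, scale frame rel. to nominal seat
  h=Q[(Q[:,0]>-.03)&(Q[:,0]<.06)&(abs(Q[:,1])<.03)&(Q[:,2]>.2)&(Q[:,2]<.30)]
  print(c,len(h))
  for x in np.arange(-.03,.06,.006):
    k=h[(h[:,0]>=x)&(h[:,0]<x+.006)]
    if len(k): print(' x%.3f n%d v %.4f..%.4f z %.4f..%.4f'%(x+.003,len(k),k[:,1].min(),k[:,1].max(),k[:,2].min(),k[:,2].max()))
  for c2 in('top','scene','wrist')[:0]: pass
  for l in('hook_seat','hook_tip','giftbox_bar'):
    for m in manip.mark_of(c,l)[:1]: print(l,np.round(m['centre'],1),round(m['confidence'],2))
"
```

```text
t 8.9 tcp [ 0.4894 -0.0385  0.3057] yaw -139.74 tilt [ 0.0012 -0.0007] F [ 0.24 -0.02 -2.1 ] gap 0.156 q [ -18.6   -6.1   98.6   -0.    87.4 -148.9]
travel units total [-0.391  0.     0.002]
rz units -0.001
top 170
 x-0.027 n5 v -0.0045..0.0024 z 0.2467..0.2579
 x-0.021 n11 v -0.0073..0.0034 z 0.2498..0.2570
 x-0.015 n11 v -0.0076..0.0035 z 0.2400..0.2513
 x-0.009 n11 v -0.0070..0.0039 z 0.2391..0.2476
 x-0.003 n9 v -0.0067..0.0040 z 0.2342..0.2440
 x0.003 n14 v -0.0068..0.0046 z 0.2313..0.2446
 x0.009 n12 v -0.0072..0.0044 z 0.2401..0.2502
 x0.015 n14 v -0.0070..0.0044 z 0.2403..0.2591
 x0.021 n12 v -0.0065..0.0043 z 0.2463..0.2557
 x0.027 n11 v -0.0063..0.0044 z 0.2491..0.2543
 x0.033 n13 v -0.0070..0.0046 z 0.2462..0.2578
 x0.039 n12 v -0.0073..0.0042 z 0.2466..0.2575
 x0.045 n12 v -0.0061..0.0046 z 0.2477..0.2541
 x0.051 n9 v -0.0070..0.0035 z 0.2474..0.2546
 x0.057 n14 v -0.0069..0.0044 z 0.2466..0.2551
hook_seat [274.4 201. ] 0.81
hook_tip [274.6 206.1] 0.74
scene 128
 x-0.027 n1 v 0.0042..0.0042 z 0.2504..0.2504
 x-0.021 n11 v -0.0053..0.0087 z 0.2471..0.2586
 x-0.015 n21 v -0.0057..0.0079 z 0.2434..0.2553
 x-0.009 n17 v -0.0059..0.0077 z 0.2320..0.2492
 x-0.003 n14 v -0.0048..0.0059 z 0.2329..0.2422
 x0.003 n6 v -0.0045..0.0040 z 0.2317..0.2403
 x0.009 n4 v -0.0046..0.0016 z 0.2402..0.2462
 x0.015 n11 v -0.0043..0.0070 z 0.2409..0.2559
 x0.021 n13 v -0.0048..0.0076 z 0.2454..0.2553
 x0.027 n10 v -0.0041..0.0065 z 0.2469..0.2556
 x0.033 n8 v -0.0055..0.0032 z 0.2436..0.2564
 x0.039 n9 v -0.0051..0.0003 z 0.2480..0.2573
 x0.045 n3 v -0.0062..-0.0033 z 0.2477..0.2536
hook_seat [289.3 213.7] 0.58
hook_tip [285.3 200.7] 0.93
giftbox_bar [253.9 170.9] 0.68
wrist 0
hook_seat [280.1 300.1] 0.27
giftbox_bar [279.3 250.7] 0.72
```

View pics/t4.png

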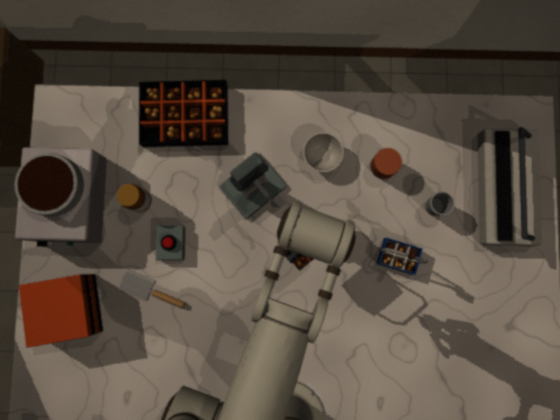

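View pics/s4.png

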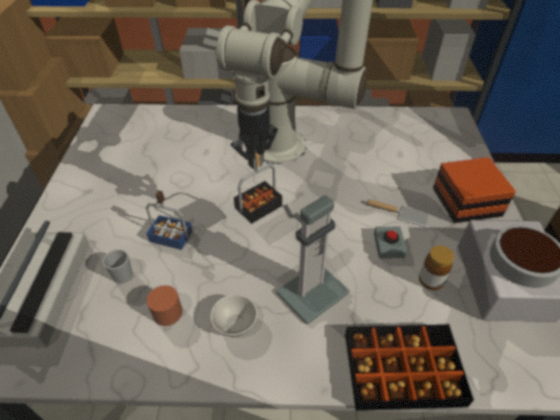

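The hook profile's V bottom is at my nominal seat within about 2 mm in both views. The scene picture shows the box level in front of the hook. Advancing over the tip.

>>> drive_tool --plan '[{"travel": [-0.05, 0, 0], "angular": [0, 0, 0]}, {"travel": [-0.1, 0, 0], "angular": [0, 0, 0]}, {"travel": [-0.1, 0, 0], "angular": [0, 0, 0]}, {"travel": [-0.1, 0, 0], "angular": [0, 0, 0]}, {"travel": [-0.04, 0, 0], "angular": [0, 0, 0]}]'

```text
time: 10.0
tool_pos: [0.5498, 0.0134, 0.305]
eef_rot: [[-0.762, -0.648, 0.0], [-0.648, 0.762, 0.001], [-0.001, 0.0, -1.0]]
force: [-0.3, -1.1, -2.3]
finger_gap: 0.158
```

```bash
python3 -c "
from h import *
go([.595,.051,.3054],220.3)
snap('wrist','w5');p,d=snap('scene','s5')
cv2.imwrite('pics/s5c.png',cv2.resize(p[100:320,180:400,::-1],(600,600),interpolation=cv2.INTER_CUBIC))"
```

```text
t 10.0 tcp [0.5498 0.0134 0.305 ] yaw -139.61 tilt [0.0002 0.0006] F [-0.28 -1.1  -2.34] gap 0.158 q [ -11.2    3.    89.7    0.    87.2 -141.6]
travel units total [-0.294 -0.003 -0.002]
rz units 0.002
```

View pics/s5c.png

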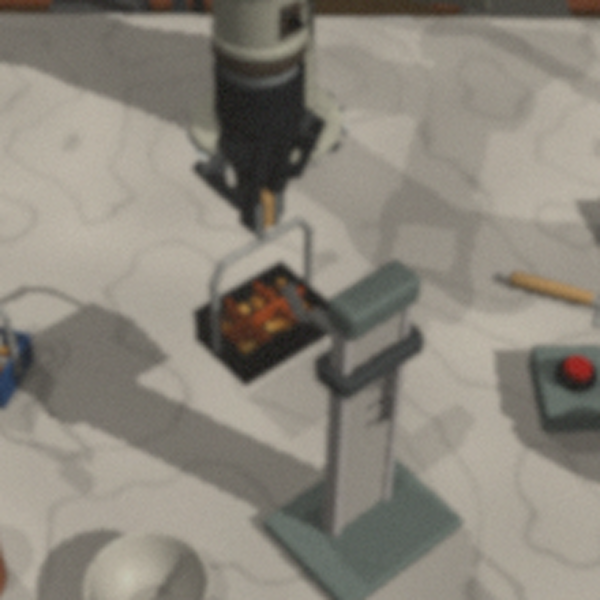

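View pics/w5.png

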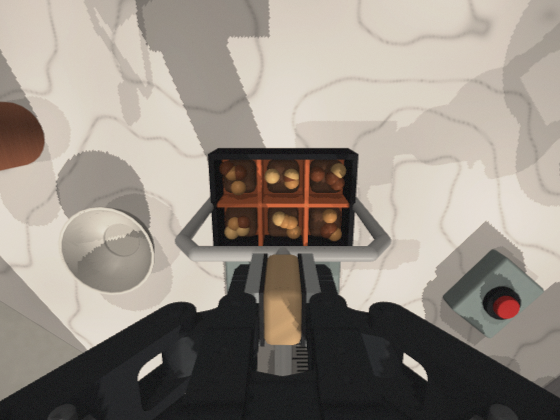

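The crop shows the hook tip at about (285,290), just in front of the bow and below the bar, with the bar square to the arm. Advancing the last 60 mm.

>>> drive_tool --plan '[{"travel": [-0.07, 0, 0], "angular": [0, 0, 0]}, {"travel": [-0.08, 0, 0], "angular": [0, 0, 0]}, {"travel": [-0.08, 0, 0], "angular": [0, 0, 0]}, {"travel": [-0.064, 0, 0], "angular": [0, 0, 0]}, {"travel": [0, 0, 0], "angular": [0, 0, 0]}]'

```text
time: 10.6
tool_pos: [0.5937, 0.0502, 0.3051]
eef_rot: [[-0.762, -0.647, -0.0], [-0.647, 0.762, 0.0], [0.0, 0.0, -1.0]]
force: [-0.5, -0.4, -1.6]
finger_gap: 0.154
```

```bash
python3 -c "
from h import *
go([.595,.051,.262],220.3)
s=manip.sense();snap('wrist','w6');p,d=snap('scene','s6')
cv2.imwrite('pics/s6c.png',cv2.resize(p[100:320,180:400,::-1],(600,600),interpolation=cv2.INTER_CUBIC))
print([np.round(manip.sense()['force'],2)])
u=np.array([np.cos(np.radians(40.3)),np.sin(np.radians(40.3)),0]);v=np.array([-u[1],u[0],0]);o=np.array([.595,.051,0])
vv,uu=np.mgrid[:420,:560];d=d.ravel();P=unproj('scene',np.c_[uu.ravel(),vv.ravel()],d)[d>0]
Q=np.c_[(P-o)@u,(P-o)@v,P[:,2]]
k=Q[(abs(Q[:,0])<.03)&(abs(Q[:,1])<.05)&(abs(Q[:,1])>.012)&(abs(Q[:,2]-.285)<.012)]
print(len(k),k.mean(0),cv2.minAreaRect(k[:,:2].astype(np.float32)))
h=Q[(abs(Q[:,1])<.01)&(Q[:,0]>-.03)&(Q[:,0]<.02)&(Q[:,2]<.265)&(Q[:,2]>.22)]
print(len(h),h[:,2].max(),h[:,2].min())
"
```

```text
t 10.6 tcp [0.5937 0.0502 0.3051] yaw -139.66 tilt [-0.0003  0.0001] F [-0.49 -0.36 -1.62] gap 0.154 q [  -6.8   10.    82.2    0.    87.8 -137.1]
travel units total [-0.008 -0.001  0.215]
rz units 0.001
[array([ 0.4 , -1.35, -2.81])]
99 [-0.00136573 -0.00452429  0.28707541] ((-0.0011900081299245358, -0.00025231391191482544), (0.09951158612966537, 0.009684431366622448), 89.10506439208984)
85 0.25546102034472573 0.23162732600310623
```

View pics/s6c.png

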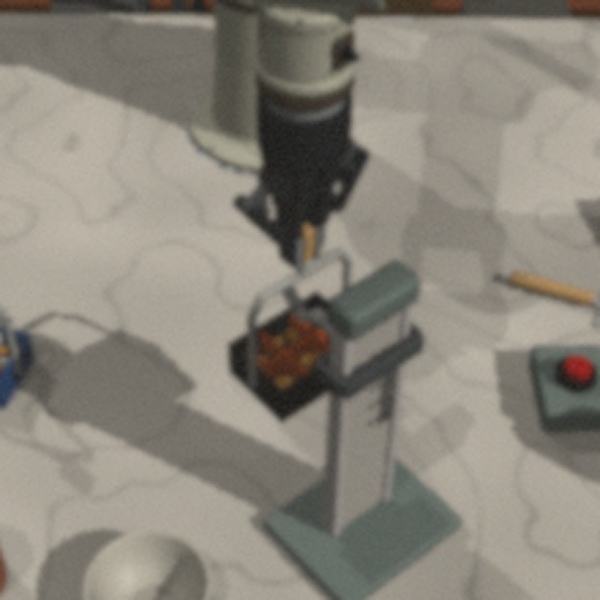

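View pics/w6.png

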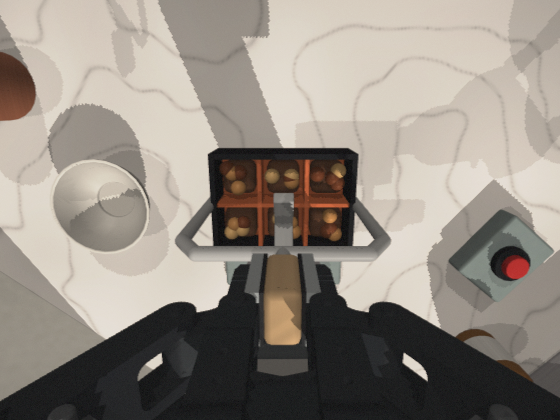

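The wrist view shows the hook tip at (283,200) centred through the bow, with the bar just 1 mm short of the seat. I'll average the force, then lower in stages.

```bash
cat > favg.py <<'E'
from h import *
import sys
F=[];Z=[]
for i in range(int(sys.argv[1])):
    manip.snapshot('top'); s=manip.sense(); F.append(s['force']); Z.append(s['tool_pos'])
F=np.array(F); print('F',F.mean(0).round(3),'sem',(F.std(0)/np.sqrt(len(F))).round(3),'tcp',np.mean(Z,0).round(4),'t',s['time'])
E
python3 favg.py 16
```

```text
F [-0.259 -0.122 -2.479] sem [0.115 0.123 0.174] tcp [0.5933 0.0497 0.3054] t 11.5
```

>>> drive_tool --plan '[{"travel": [-0.006, 0, 0.04], "angular": [0, 0, 0]}, {"travel": [0, 0, 0.06], "angular": [0, 0, 0]}, {"travel": [0, 0, 0.06], "angular": [0, 0, 0]}, {"travel": [0, 0, 0.03], "angular": [0, 0, 0]}, {"travel": [0, 0, 0.02], "angular": [0, 0, 0]}]'

```text
time: 12.0
tool_pos: [0.5938, 0.0509, 0.2617]
eef_rot: [[-0.763, -0.647, -0.002], [-0.647, 0.763, 0.0], [0.002, 0.002, -1.0]]
force: [-0.0, -0.0, -3.0]
finger_gap: 0.157
```

>>> drive_tool --plan '[{"travel": [0, 0, 0.015], "angular": [0, 0, 0]}, {"travel": [0, 0, 0.015], "angular": [0, 0, 0]}, {"travel": [0, 0, 0.015], "angular": [0, 0, 0]}, {"travel": [0, 0, 0.015], "angular": [0, 0, 0]}, {"travel": [0, 0, 0], "angular": [0, 0, 0]}]'

```text
time: 12.5
tool_pos: [0.5947, 0.0508, 0.2512]
eef_rot: [[-0.763, -0.647, 0.001], [-0.647, 0.763, 0.0], [-0.001, -0.0, -1.0]]
force: [0.4, 0.6, -0.9]
finger_gap: 0.157
```

```bash
python3 favg.py 12; python3 -c "
from h import *
go()
p,d=snap('wrist','w7');p,d=snap('scene','s7')
cv2.imwrite('pics/s7c.png',cv2.resize(p[100:320,180:400,::-1],(600,600),interpolation=cv2.INTER_CUBIC))"
```

```text
F [ 1.271  0.592 -1.255] sem [0.203 0.142 0.166] tcp [0.5947 0.0508 0.2516] t 13.1
t 13.1 tcp [0.5946 0.0508 0.2514] yaw -139.7 tilt [0.0006 0.    ] F [ 1.76  0.15 -0.37] gap 0.159 q [  -6.7   11.5   86.5    0.    82.  -137. ]
```

View pics/s7c.png

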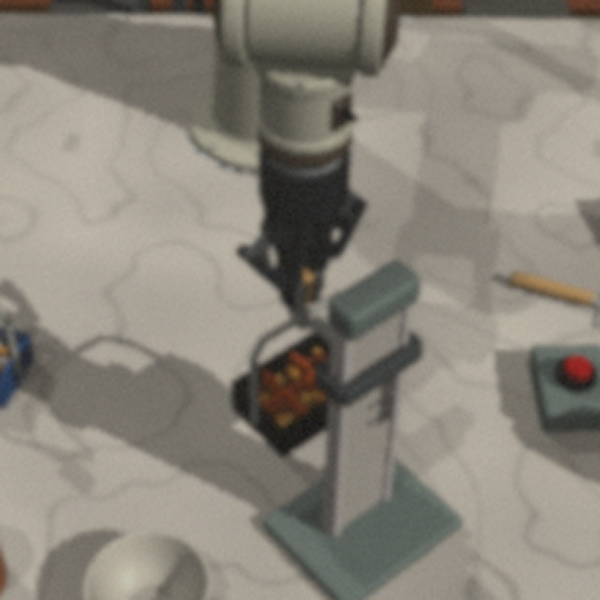

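View pics/w7.png

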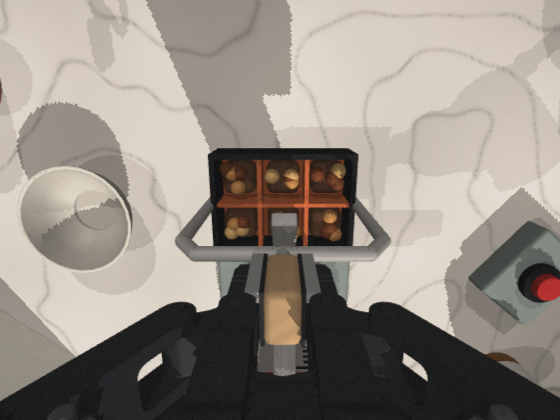

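The load is transferring: Fz has gone from -2.48 to -1.26 N. The horizontal force of 1.4 N toward +u says the bar rests only on the tip-side flank of the V. Shifting toward the plate about 2 mm while lowering further.

>>> drive_tool --plan '[{"travel": [-0.005, 0, 0.005], "angular": [0, 0, 0]}, {"travel": [-0.005, 0, 0.005], "angular": [0, 0, 0]}, {"travel": [0, 0, 0.005], "angular": [0, 0, 0]}, {"travel": [0, 0, 0.005], "angular": [0, 0, 0]}, {"travel": [0, 0, 0], "angular": [0, 0, 0]}]'

```text
time: 13.7
tool_pos: [0.5953, 0.0516, 0.2468]
eef_rot: [[-0.763, -0.647, -0.002], [-0.647, 0.763, -0.001], [0.002, 0.001, -1.0]]
force: [-3.2, -3.9, -0.9]
finger_gap: 0.157
```

```bash
python3 favg.py 16
```

```text
F [-3.762 -3.513 -1.073] sem [0.098 0.147 0.096] tcp [0.5953 0.0517 0.247 ] t 14.5
```

>>> drive_tool --plan '[{"travel": [0.005, 0, 0.005], "angular": [0, 0, 0]}, {"travel": [0, 0, 0.005], "angular": [0, 0, 0]}, {"travel": [0, 0, 0.005], "angular": [0, 0, 0]}, {"travel": [0, 0, 0], "angular": [0, 0, 0]}, {"travel": [0, 0, 0], "angular": [0, 0, 0]}]'

```text
time: 15.0
tool_pos: [0.5952, 0.0515, 0.2443]
eef_rot: [[-0.763, -0.647, 0.0], [-0.647, 0.763, 0.0], [-0.0, 0.0, -1.0]]
force: [-1.9, -2.2, -1.1]
finger_gap: 0.152
```

```bash
python3 favg.py 16
```

```text
F [-2.004 -1.325 -0.827] sem [0.147 0.113 0.128] tcp [0.5952 0.0515 0.2443] t 15.8
```

>>> drive_tool --plan '[{"travel": [0.0045, 0, 0.007], "angular": [0, 0, 0]}, {"travel": [0, 0, 0.007], "angular": [0, 0, 0]}, {"travel": [0, 0, 0.007], "angular": [0, 0, 0]}, {"travel": [0, 0, 0.006], "angular": [0, 0, 0]}, {"travel": [0, 0, 0], "angular": [0, 0, 0]}]'

```text
time: 16.3
tool_pos: [0.595, 0.0512, 0.239]
eef_rot: [[-0.763, -0.647, 0.001], [-0.647, 0.763, 0.001], [-0.002, -0.0, -1.0]]
force: [1.6, 3.3, -0.6]
finger_gap: 0.156
```

```bash
python3 favg.py 30
```

```text
F [ 3.224  3.957 -0.194] sem [0.096 0.105 0.09 ] tcp [0.5949 0.0512 0.2392] t 17.8
```

>>> drive_tool --plan '[{"travel": [-0.003, 0, 0], "angular": [0, 0, 0]}, {"travel": [0, 0, 0], "angular": [0, 0, 0]}, {"travel": [0, 0, 0], "angular": [0, 0, 0]}]'

```text
time: 18.1
tool_pos: [0.595, 0.0513, 0.2389]
eef_rot: [[-0.763, -0.647, 0.0], [-0.647, 0.763, 0.0], [-0.0, -0.0, -1.0]]
force: [2.1, 2.6, -0.2]
finger_gap: 0.156
```

```bash
python3 favg.py 16
```

```text
F [ 2.593  3.324 -0.185] sem [0.116 0.115 0.115] tcp [0.595  0.0512 0.2389] t 18.9
```

>>> drive_tool --plan '[{"travel": [-0.004, 0, 0], "angular": [0, 0, 0]}, {"travel": [-0.004, 0, 0], "angular": [0, 0, 0]}, {"travel": [0, 0, 0], "angular": [0, 0, 0]}, {"travel": [0, 0, 0], "angular": [0, 0, 0]}]'

```text
time: 19.3
tool_pos: [0.5953, 0.0515, 0.2383]
eef_rot: [[-0.763, -0.647, -0.003], [-0.647, 0.763, -0.001], [0.003, 0.001, -1.0]]
force: [-3.0, -1.9, -0.7]
finger_gap: 0.155
```

```bash
python3 favg.py 16
```

```text
F [-4.263 -3.25  -0.051] sem [0.141 0.112 0.145] tcp [0.5954 0.0516 0.2385] t 20.1
```

>>> drive_tool --plan '[{"travel": [0.004, 0, 0.002], "angular": [0, 0, 0]}, {"travel": [0, 0, 0.002], "angular": [0, 0, 0]}, {"travel": [0, 0, 0], "angular": [0, 0, 0]}, {"travel": [0, 0, 0], "angular": [0, 0, 0]}]'

```text
time: 20.5
tool_pos: [0.5953, 0.0515, 0.238]
eef_rot: [[-0.763, -0.647, -0.001], [-0.647, 0.763, -0.0], [0.001, 0.0, -1.0]]
force: [-4.8, -3.0, -0.3]
finger_gap: 0.158
```

```bash
python3 favg.py 20
```

```text
F [-4.2   -3.059 -0.391] sem [0.101 0.099 0.077] tcp [0.5953 0.0516 0.238 ] t 21.5
```

>>> drive_tool --plan '[{"travel": [0.003, 0, 0], "angular": [0, 0, 0]}, {"travel": [0, 0, 0], "angular": [0, 0, 0]}, {"travel": [0, 0, 0], "angular": [0, 0, 0]}, {"travel": [0, 0, 0], "angular": [0, 0, 0]}]'

```text
time: 21.9
tool_pos: [0.5952, 0.0515, 0.2382]
eef_rot: [[-0.763, -0.647, 0.0], [-0.647, 0.763, 0.0], [-0.0, -0.0, -1.0]]
force: [-2.7, -1.1, -0.0]
finger_gap: 0.158
```

```bash
python3 favg.py 10
```

```text
F [-2.561 -1.009 -0.158] sem [0.205 0.188 0.135] tcp [0.5952 0.0515 0.2382] t 22.4
```

>>> drive_tool --plan '[{"travel": [0.002, 0, 0.002], "angular": [0, 0, 0]}, {"travel": [0, 0, 0.003], "angular": [0, 0, 0]}, {"travel": [0, 0, 0], "angular": [0, 0, 0]}, {"travel": [0, 0, 0], "angular": [0, 0, 0]}]'

```text
time: 22.8
tool_pos: [0.5951, 0.0514, 0.2373]
eef_rot: [[-0.763, -0.647, 0.001], [-0.647, 0.763, 0.0], [-0.001, -0.0, -1.0]]
force: [-0.2, 0.4, -0.3]
finger_gap: 0.154
```

```bash
python3 favg.py 20
```

```text
F [ 0.943  2.055 -0.083] sem [0.216 0.197 0.094] tcp [0.595  0.0513 0.2372] t 23.8
```

Fz is now -0.08±0.1 N and the bar is at z 0.2168, against 0.216 predicted from the weight, so the scale carries it. One tiny lateral trim, then release.

>>> drive_tool --plan '[{"travel": [-0.002, 0, 0.003], "angular": [0, 0, 0]}, {"travel": [0, 0, 0], "angular": [0, 0, 0]}, {"travel": [0, 0, 0], "angular": [0, 0, 0]}]'

```text
time: 24.1
tool_pos: [0.595, 0.0513, 0.2364]
eef_rot: [[-0.763, -0.647, -0.0], [-0.647, 0.763, -0.0], [0.0, 0.0, -1.0]]
force: [1.8, 1.7, 0.4]
finger_gap: 0.155
```

```bash
python3 favg.py 10; python3 -c "
from h import *
go();p,d=snap('scene','s8');snap('wrist','w8')
cv2.imwrite('pics/s8c.png',cv2.resize(p[100:320,180:400,::-1],(600,600),interpolation=cv2.INTER_CUBIC))"
```

```text
F [ 1.521  1.997 -0.06 ] sem [0.168 0.085 0.11 ] tcp [0.595  0.0513 0.2365] t 24.6
t 24.6 tcp [0.5951 0.0513 0.2365] yaw -139.7 tilt [-0.0001 -0.0001] F [1.41 1.93 0.6 ] gap 0.159 q [  -6.6   12.1   87.4   -0.    80.5 -136.9]
```

View pics/w8.png

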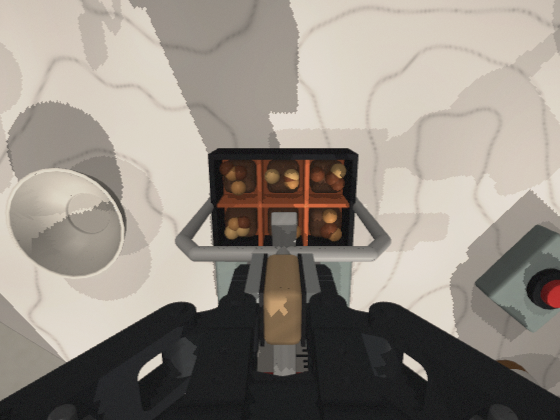

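>>> drive_tool --plan '[{"travel": [-0.003, 0, 0], "angular": [0, 0, 0]}, {"travel": [0, 0, 0], "angular": [0, 0, 0]}, {"travel": [0, 0, 0], "angular": [0, 0, 0]}]'

```text
time: 25.0
tool_pos: [0.5952, 0.0514, 0.2363]
eef_rot: [[-0.763, -0.647, -0.001], [-0.647, 0.763, -0.001], [0.001, 0.0, -1.0]]
force: [-0.7, 0.1, 0.8]
finger_gap: 0.153
```

```bash
python3 favg.py 10
```

```text
F [-2.253 -1.044  0.043] sem [0.23  0.252 0.135] tcp [0.5952 0.0515 0.2363] t 25.5
```

>>> drive_tool --plan '[{"travel": [0.0015, 0, 0], "angular": [0, 0, 0]}, {"travel": [0, 0, 0], "angular": [0, 0, 0]}]'

```text
time: 25.7
tool_pos: [0.5952, 0.0515, 0.2364]
eef_rot: [[-0.763, -0.647, -0.0], [-0.647, 0.763, -0.0], [0.0, 0.0, -1.0]]
force: [-2.3, -1.3, -0.5]
finger_gap: 0.158
```

```bash
python3 favg.py 5
```

```text
F [-2.656 -1.745  0.282] sem [0.245 0.075 0.097] tcp [0.5952 0.0515 0.2365] t 25.95
```

>>> drive_tool --plan '[{"travel": [0.002, 0, 0], "angular": [0, 0, 0]}, {"travel": [0, 0, 0], "angular": [0, 0, 0]}, {"travel": [0, 0, 0], "angular": [0, 0, 0]}]'

```text
time: 26.25
tool_pos: [0.5952, 0.0514, 0.2366]
eef_rot: [[-0.763, -0.647, 0.0], [-0.647, 0.763, 0.0], [-0.001, -0.0, -1.0]]
force: [-1.1, -1.5, -0.6]
finger_gap: 0.156
```

```bash
python3 favg.py 4
```

```text
F [-1.093  0.242  0.182] sem [0.168 0.243 0.196] tcp [0.5952 0.0514 0.2366] t 26.45
```

The lateral force is under 1 N and Fz is about 0. Releasing.

>>> drive_tool --plan '[{"travel": [0, 0, 0], "angular": [0, 0, 0]}, {"travel": [0, 0, 0], "angular": [0, 0, 0]}, {"travel": [0, 0, 0], "angular": [0, 0, 0]}, {"travel": [0, 0, 0], "angular": [0, 0, 0]}]' --jaw -0.4 --grip_force 20

```text
time: 26.85
tool_pos: [0.5952, 0.0514, 0.2366]
eef_rot: [[-0.763, -0.647, 0.0], [-0.647, 0.763, 0.0], [-0.0, -0.0, -1.0]]
force: [-0.0, -0.7, 0.3]
finger_gap: 0.299
```

```bash
python3 favg.py 4; python3 -c "
from h import *
go();p,d=snap('scene','s9');snap('wrist','w9')
cv2.imwrite('pics/s9c.png',cv2.resize(p[100:320,180:400,::-1],(600,600),interpolation=cv2.INTER_CUBIC))
u=np.array([np.cos(np.radians(40.3)),np.sin(np.radians(40.3)),0]);v=np.array([-u[1],u[0],0]);o=np.array([.595,.051,0])
vv,uu=np.mgrid[:420,:560]
for n in('s8','s9'):
  d=np.load(f'pics/{n}.npy').ravel();P=unproj('scene',np.c_[uu.ravel(),vv.ravel()],d)[d>0]
  Q=np.c_[(P-o)@u,(P-o)@v,P[:,2]]
  k=Q[(abs(Q[:,0])<.02)&(abs(Q[:,1])<.047)&(abs(Q[:,1])>.012)&(abs(Q[:,2]-.217)<.012)]
  print(n,len(k),np.median(k,0),np.polyfit(k[:,1],k[:,2],1))
"
```

```text
F [ 0.507 -0.11   0.218] sem [0.13  0.154 0.096] tcp [0.5951 0.0513 0.2366] t 27.05
t 27.05 tcp [0.5951 0.0513 0.2365] yaw -139.7 tilt [0.0001 0.    ] F [0.32 0.01 0.12] gap 0.296 q [  -6.7   12.1   87.4    0.    80.4 -137. ]
s8 65 [ 0.00170741 -0.02073875  0.21966256] [0.00968773 0.21938315]
s9 63 [ 0.00153443 -0.02163946  0.22094802] [0.0208627  0.22080531]
```

View pics/w9.png

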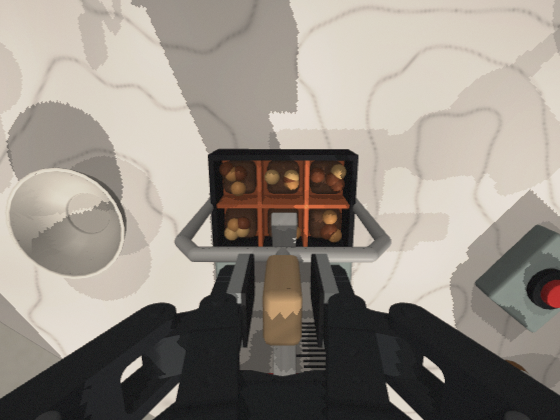

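View pics/s9c.png

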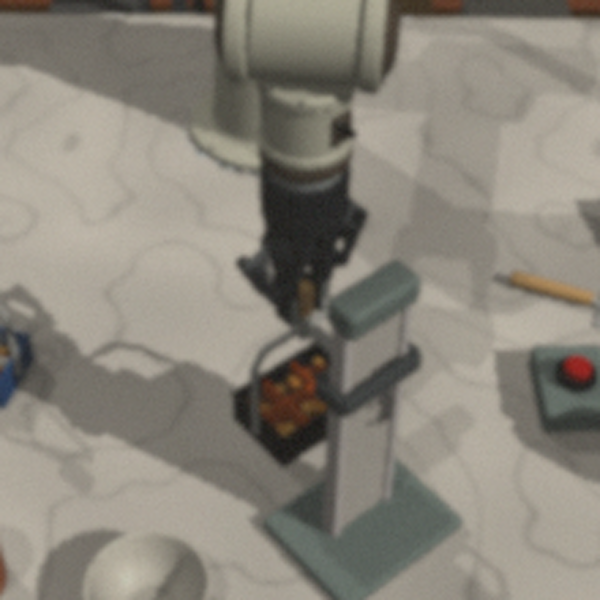

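Released cleanly: the wooden block at (283,300) is free between the pads, and the bar moved about 1 mm at most. Retreating straight up.

>>> drive_tool --plan '[{"travel": [0, 0, -0.02], "angular": [0, 0, 0]}, {"travel": [0, 0, -0.06], "angular": [0, 0, 0]}, {"travel": [0, 0, -0.12], "angular": [0, 0, 0]}, {"travel": [0, 0, -0.2], "angular": [0, 0, 0]}, {"travel": [0, 0, -0.2], "angular": [0, 0, 0]}]' --jaw -0.2

```text
time: 27.65
tool_pos: [0.5947, 0.0513, 0.3585]
eef_rot: [[-0.763, -0.647, -0.0], [-0.647, 0.763, 0.0], [0.0, 0.0, -1.0]]
force: [1.3, -0.2, 0.7]
finger_gap: 0.401
```

>>> drive_tool --plan '[{"travel": [0, 0, -0.2], "angular": [0, 0, 0]}, {"travel": [0, 0, 0], "angular": [0, 0, 0]}]'

```text
time: 27.85
tool_pos: [0.597, 0.0511, 0.4055]
eef_rot: [[-0.762, -0.647, 0.014], [-0.647, 0.763, -0.002], [-0.01, -0.01, -1.0]]
force: [0.4, 1.1, 0.5]
finger_gap: 0.398
```

```bash
python3 -c "
from h import *
go([.497,.351,.40]);snap('wrist','w10')"
```

```text
t 27.85 tcp [0.597  0.0511 0.4055] yaw -139.69 tilt [ 0.014  -0.0016] F [0.37 1.13 0.51] gap 0.398 q [  -6.6    9.3   71.9    0.    98.  -137. ]
travel units total [-0.588  1.467  0.018]
```

View pics/w10.png

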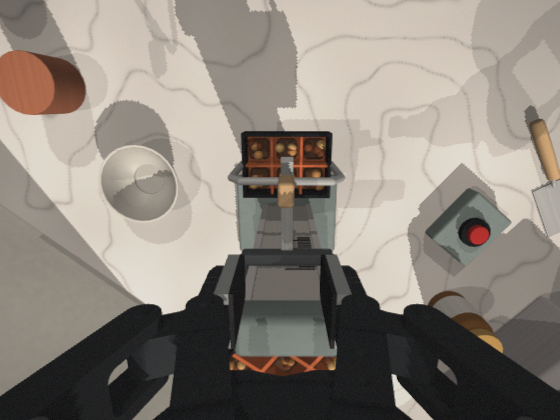

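>>> drive_tool --plan '[{"travel": [0, 0.17, 0], "angular": [0, 0, 0]}, {"travel": [0, 0.2, 0], "angular": [0, 0, 0]}, {"travel": [-0.08, 0.19, 0], "angular": [0, 0, 0]}, {"travel": [-0.08, 0.19, 0], "angular": [0, 0, 0]}, {"travel": [-0.08, 0.19, 0], "angular": [0, 0, 0]}]' --jaw -1

```text
time: 28.4
tool_pos: [0.5088, 0.227, 0.3957]
eef_rot: [[-0.763, -0.646, -0.001], [-0.646, 0.763, -0.0], [0.001, 0.001, -1.0]]
force: [0.3, 0.6, -0.1]
finger_gap: -0.001
```

>>> drive_tool --plan '[{"travel": [-0.1, 0.19, 0.1], "angular": [0, 0, 0]}, {"travel": [-0.12, 0.19, 0.2], "angular": [0, 0, 0]}, {"travel": [-0.13, 0.147, 0.2], "angular": [0, 0, 0]}, {"travel": [0, 0, 0], "angular": [0, 0, 0]}, {"travel": [0, 0, 0], "angular": [0, 0, 0]}]'

```text
time: 28.9
tool_pos: [0.4952, 0.3397, 0.3057]
eef_rot: [[-0.762, -0.648, -0.004], [-0.648, 0.762, -0.002], [0.004, 0.001, -1.0]]
force: [-0.0, -0.3, 0.1]
finger_gap: 0.001
```

```bash
python3 -c "
from h import *
go([.497,.351,.09]);s=manip.sense();p,d=snap('wrist','w11');snap('scene','s11')
for m in manip.mark_of('wrist','record_top')[:2]:
    u=m['centre'];z=d[int(round(u[1])),int(round(u[0]))];print(u,m['confidence'],unproj('wrist',u,z,s)[0])
t,dt=snap('top','t11')
for c,n in(('top','t11'),('scene','s11')):
  im=cv2.imread(f'pics/{n}.png').astype(int);d=np.load(f'pics/{n}.npy');mk=(im[:,:,2]>110)&(im[:,:,1]<60)&(d>0);vv,uu=np.nonzero(mk);P=unproj(c,np.c_[uu,vv],d[mk]);P=P[(abs(P[:,0]-.5)<.04)&(abs(P[:,1]-.35)<.04)]
  if len(P): print(c,len(P),P.mean(0),P.min(0),P.max(0))
im=p.astype(int);mk=(im[:,:,0]>130)&(im[:,:,1]<70)&(d>0)
d=np.load('pics/w11.npy');mk=(im[:,:,0]>130)&(im[:,:,1]<70)&(d>0);vv,uu=np.nonzero(mk);P=unproj('wrist',np.c_[uu,vv],d[mk],s);P=P[(abs(P[:,0]-.5)<.04)&(abs(P[:,1]-.35)<.04)]
if len(P):print('wrist',len(P),P.mean(0),P.min(0),P.max(0))
"
```

```text
t 28.9 tcp [0.4952 0.3397 0.3057] yaw -139.62 tilt [-0.0035 -0.002 ] F [-0.05 -0.31  0.06] gap 0.001 q [  22.9   10.8   81.2   -0.    88.2 -107.4]
travel units total [-0.048  0.036  1.078]
[289.3, 182.4] 0.63 [0.4965058  0.35247875 0.05715737]
scene 50 [0.49725002 0.35415527 0.05661228] [0.48321164 0.34203632 0.05022674] [0.50985057 0.3669352  0.06088265]
wrist 458 [0.49433383 0.35343713 0.05738297] [0.48076422 0.33985281 0.04587987] [0.50977343 0.367543   0.05983911]
```

View pics/w11.png

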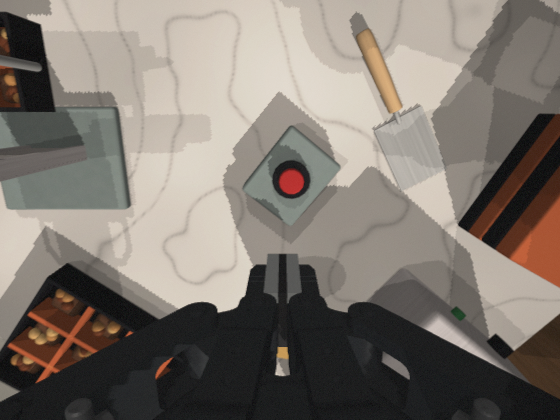

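View pics/s11.png

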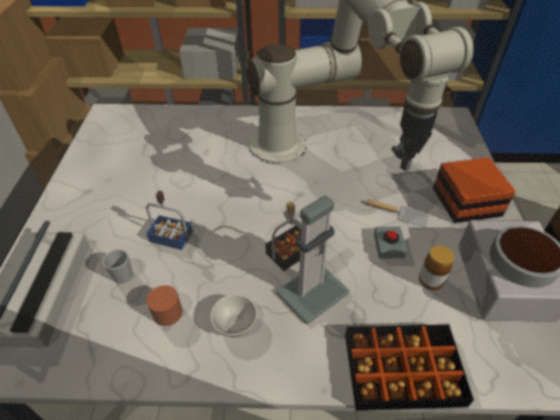

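The button is at (291,180) in the wrist view, which gives about (0.496, 0.352, top 0.057). The box hangs on the hook in the scene view. Going down to 20 mm above the button, then checking that the box is still.

>>> drive_tool --plan '[{"travel": [-0.022, 0.02, 0.22], "angular": [0, 0, 0]}, {"travel": [-0.02, 0.025, 0.22], "angular": [0, 0, 0]}, {"travel": [0, 0, 0.22], "angular": [0, 0, 0]}, {"travel": [0, 0, 0.22], "angular": [0, 0, 0]}, {"travel": [0, 0, 0.2], "angular": [0, 0, 0]}]'

```text
time: 29.6
tool_pos: [0.4976, 0.3512, 0.091]
eef_rot: [[-0.764, -0.646, 0.002], [-0.646, 0.764, 0.001], [-0.002, -0.001, -1.0]]
force: [0.1, 0.2, -0.3]
finger_gap: 0.001
```

>>> drive_tool --plan '[{"travel": [0, 0, 0.05], "angular": [0, 0, 0]}, {"travel": [0, 0, 0], "angular": [0, 0, 0]}, {"travel": [0, 0, 0], "angular": [0, 0, 0]}, {"travel": [0, 0, 0], "angular": [0, 0, 0]}]'

```text
time: 30.0
tool_pos: [0.4991, 0.3528, 0.085]
eef_rot: [[-0.763, -0.647, 0.005], [-0.647, 0.763, 0.002], [-0.006, -0.002, -1.0]]
force: [-0.3, -1.3, 0.6]
finger_gap: -0.001
```

```bash
python3 -c "
from h import *
go([.496,.352,.075])
ims=[]
u=np.array([np.cos(np.radians(40.3)),np.sin(np.radians(40.3)),0]);v=np.array([-u[1],u[0],0]);o=np.array([.595,.051,0])
vv,uu=np.mgrid[:420,:560]
for i in range(16):
  c='top' if i%2 else 'scene'
  p,d=manip.snapshot(c); t=manip.sense()['time']
  d=d.ravel();P=unproj(c,np.c_[uu.ravel(),vv.ravel()],d)[d>0]
  Q=np.c_[(P-o)@u,(P-o)@v,P[:,2]]
  g=Q[(abs(Q[:,0])<.03)&(abs(Q[:,1])<.03)&(Q[:,2]>.243)&(Q[:,2]<.29)]
  k=Q[(abs(Q[:,0])<.02)&(abs(Q[:,1])<.047)&(abs(Q[:,1])>.012)&(abs(Q[:,2]-.218)<.012)]
  print(c,round(t,2),'grip',g.mean(0).round(4),len(g),'bar',k.mean(0).round(4),len(k),'slope',np.polyfit(k[:,1],k[:,2],1)[0].round(3))
cv2.imwrite('pics/t12c.png',cv2.resize(p[100:320,180:400,::-1],(600,600),interpolation=cv2.INTER_CUBIC))
p,d=snap('scene','s12')
cv2.imwrite('pics/s12c.png',cv2.resize(p[100:320,180:400,::-1],(600,600),interpolation=cv2.INTER_CUBIC))
"
```

```text
t 30.0 tcp [0.4991 0.3528 0.085 ] yaw -139.71 tilt [0.0053 0.0024] F [-0.35 -1.27  0.62] gap -0.001 q [  23.9   22.6   92.6    0.    64.5 -106.3]
travel units total [0.015 0.007 0.05 ]
scene 30.05 grip [ 0.0032 -0.0025  0.2645] 112 bar [ 0.0011 -0.0126  0.22  ] 65 slope 0.028
top 30.1 grip [-0.0021 -0.0015  0.2708] 61 bar [-1.100e-03  2.000e-04  2.188e-01] 83 slope -0.015
scene 30.15 grip [ 0.0032 -0.0025  0.2648] 111 bar [ 0.0013 -0.0116  0.2203] 62 slope 0.002
top 30.2 grip [-0.0024 -0.0016  0.2718] 59 bar [-1.200e-03  2.000e-04  2.187e-01] 83 slope -0.005
scene 30.25 grip [ 0.003  -0.0025  0.2642] 113 bar [ 0.0008 -0.0128  0.2196] 63 slope 0.011
top 30.3 grip [-0.0023 -0.0014  0.2715] 61 bar [-1.200e-03 -2.000e-04  2.188e-01] 84 slope -0.007
scene 30.35 grip [ 0.0034 -0.0027  0.2645] 110 bar [ 0.0011 -0.0135  0.22  ] 61 slope 0.009
top 30.4 grip [-0.0022 -0.0016  0.2718] 60 bar [-1.200e-03 -1.000e-04  2.193e-01] 82 slope 0.002
scene 30.45 grip [ 0.0032 -0.0026  0.2646] 112 bar [ 0.0011 -0.0147  0.2199] 62 slope 0.03
top 30.5 grip [-0.0021 -0.0015  0.2708] 61 bar [-0.0011  0.0005  0.2189] 84 slope 0.015
scene 30.55 grip [ 0.0032 -0.0026  0.2644] 112 bar [ 0.0008 -0.0117  0.2199] 62 slope 0.008
top 30.6 grip [-0.0023 -0.0015  0.2711] 61 bar [-0.0012  0.0003  0.2187] 84 slope 0.004
scene 30.65 grip [ 0.0031 -0.0024  0.2646] 111 bar [ 0.0013 -0.0132  0.2202] 63 slope 0.021
top 30.7 grip [-0.0022 -0.0016  0.2715] 60 bar [-0.0011 -0.      0.2188] 82 slope -0.006
scene 30.75 grip [ 0.0032 -0.0026  0.2644] 113 bar [ 0.0007 -0.0123  0.2194] 64 slope 0.029
top 30.8 grip [-0.0023 -0.0016  0.2721] 60 bar [-0.0012 -0.0005  0.2188] 83 slope -0.025
```

View pics/s12c.png

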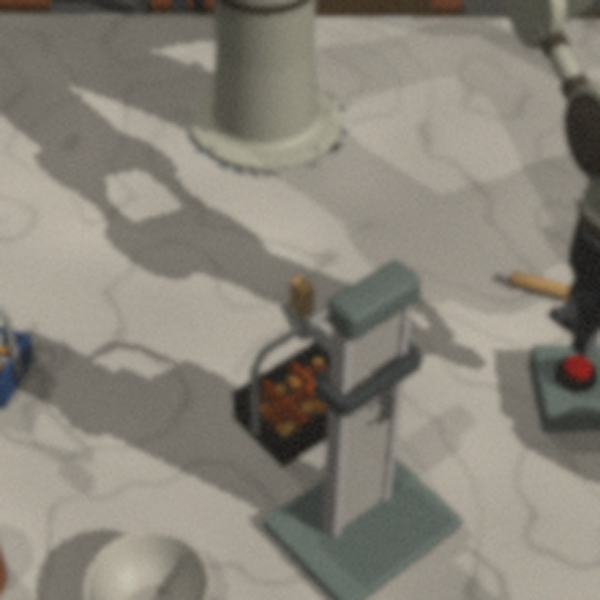

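Over 0.8 s the box is level and motionless to within noise. Pressing.

>>> drive_tool --plan '[{"travel": [0.01, 0.005, 0.05], "angular": [0, 0, 0]}, {"travel": [0, 0, 0.05], "angular": [0, 0, 0]}, {"travel": [0, 0, 0.02], "angular": [0, 0, 0]}, {"travel": [0, 0, 0], "angular": [0, 0, 0]}, {"travel": [0, 0, 0], "angular": [0, 0, 0]}]'

```text
time: 31.35
tool_pos: [0.4945, 0.3514, 0.0574]
eef_rot: [[-0.763, -0.647, -0.0], [-0.647, 0.763, -0.0], [0.0, 0.0, -1.0]]
force: [0.0, 0.2, 0.4]
finger_gap: -0.005
```

>>> drive_tool --plan '[{"travel": [0, 0, 0.01], "angular": [0, 0, 0]}, {"travel": [0, 0, 0.01], "angular": [0, 0, 0]}, {"travel": [0, 0, 0], "angular": [0, 0, 0]}, {"travel": [0, 0, 0], "angular": [0, 0, 0]}]'

```text
time: 31.75
tool_pos: [0.4951, 0.3516, 0.054]
eef_rot: [[-0.763, -0.647, 0.001], [-0.647, 0.763, 0.0], [-0.001, -0.0, -1.0]]
force: [-0.3, 0.8, 2.5]
finger_gap: -0.004
```

>>> drive_tool --plan '[{"travel": [0, 0, 0.01], "angular": [0, 0, 0]}, {"travel": [0, 0, 0.01], "angular": [0, 0, 0]}, {"travel": [0, 0, 0.01], "angular": [0, 0, 0]}, {"travel": [0, 0, 0], "angular": [0, 0, 0]}, {"travel": [0, 0, 0], "angular": [0, 0, 0]}]'

```text
time: 32.25
tool_pos: [0.4952, 0.3517, 0.0507]
eef_rot: [[-0.762, -0.647, 0.001], [-0.647, 0.762, -0.0], [-0.0, -0.001, -1.0]]
force: [-6.6, -4.4, 21.4]
finger_gap: 0.003
```

```bash
python3 favg.py 6
```

```text
F [-7.344 -4.308 21.122] sem [0.152 0.168 0.128] tcp [0.4953 0.3517 0.0507] t 32.55
```

The force is 21 N with the TCP stopped at 0.0507, which is hard against the stop, so the button is fully down. Releasing upward.

>>> drive_tool --plan '[{"travel": [0, 0, -0.03], "angular": [0, 0, 0]}, {"travel": [0, 0, -0.05], "angular": [0, 0, 0]}, {"travel": [0, 0, -0.12], "angular": [0, 0, 0]}, {"travel": [0, 0, -0.2], "angular": [0, 0, 0]}, {"travel": [0, 0, -0.2], "angular": [0, 0, 0]}]'

```text
time: 33.05
tool_pos: [0.4935, 0.3508, 0.1676]
eef_rot: [[-0.763, -0.647, -0.003], [-0.647, 0.763, -0.001], [0.003, 0.001, -1.0]]
force: [1.5, 0.2, 0.5]
finger_gap: 0.001
```

>>> drive_tool --plan '[{"travel": [0, 0, -0.2], "angular": [0, 0, 0]}, {"travel": [0, 0, -0.1], "angular": [0, 0, 0]}, {"travel": [0, 0, 0], "angular": [0, 0, 0]}, {"travel": [0, 0, 0], "angular": [0, 0, 0]}, {"travel": [0, 0, 0], "angular": [0, 0, 0]}]'

```text
time: 33.55
tool_pos: [0.4934, 0.3508, 0.2251]
eef_rot: [[-0.763, -0.647, -0.004], [-0.647, 0.763, -0.002], [0.004, 0.001, -1.0]]
force: [0.3, -0.4, -0.2]
finger_gap: 0.001
```

```bash
python3 -c "
from h import *
go();s=manip.sense();p,d=snap('wrist','w13')
im=p.astype(int);mk=(im[:,:,0]>130)&(im[:,:,1]<70)&(d>0);vv,uu=np.nonzero(mk);P=unproj('wrist',np.c_[uu,vv],d[mk],s);P=P[(abs(P[:,0]-.5)<.04)&(abs(P[:,1]-.35)<.04)]
if len(P):print('button',len(P),np.median(P,0))
u=np.array([np.cos(np.radians(40.3)),np.sin(np.radians(40.3)),0]);v=np.array([-u[1],u[0],0]);o=np.array([.595,.051,0])
vv,uu=np.mgrid[:420,:560]
for c in('scene','top')*2:
  p,d=snap(c,'z_'+c)
  d=d.ravel();P=unproj(c,np.c_[uu.ravel(),vv.ravel()],d)[d>0]
  Q=np.c_[(P-o)@u,(P-o)@v,P[:,2]]
  g=Q[(abs(Q[:,0])<.03)&(abs(Q[:,1])<.03)&(Q[:,2]>.243)&(Q[:,2]<.29)]
  k=Q[(abs(Q[:,0])<.02)&(abs(Q[:,1])<.047)&(abs(Q[:,1])>.012)&(abs(Q[:,2]-.218)<.012)]
  print(c,'grip',g.mean(0).round(4),'bar',k.mean(0).round(4))
"
```

```text
t 33.55 tcp [0.4934 0.3508 0.2251] yaw -139.7 tilt [-0.0039 -0.0018] F [ 0.27 -0.41 -0.16] gap 0.001 q [  24.    14.    86.6   -0.    79.7 -106.3]
button 685 [0.49360857 0.35336744 0.0575489 ]
scene grip [ 0.003  -0.0023  0.2645] bar [ 0.0012 -0.0131  0.2202]
top grip [-0.0022 -0.0016  0.2716] bar [-0.0011 -0.0005  0.2182]
scene grip [ 0.0029 -0.0024  0.2643] bar [ 0.0012 -0.0131  0.2202]
top grip [-0.0023 -0.0015  0.271 ] bar [-0.0012  0.0005  0.219 ]
```

View pics/z_scene.png

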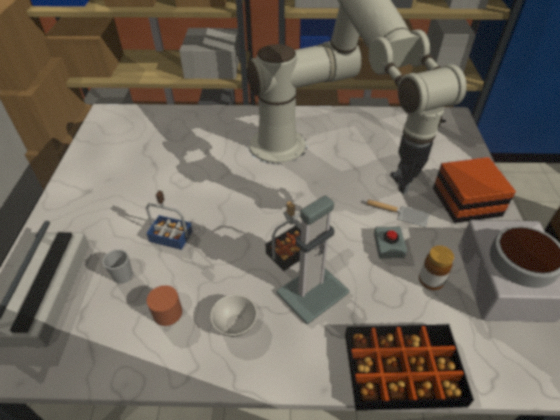

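The button is back up (z 0.0575), the box still hangs motionless on the hook, everything else is where it stood, and the arm is clear.

```bash
python3 -c "
from workcell import manip
print(manip.close_job())"
```

```text
the job is handed in; nothing more can be done
None
```

The black gift box now hangs level and still on the scale's hook, and the record button has been pressed fully down and has come back up. I handed the job in at about 34 s of the 72 s allowed.

- **Lifting and hanging:** I lifted the box by its wooden grip, where it pulled about 2.5 N. I set its bow in the hook's V and lowered it until the force on the tool was about zero (0.2 ± 0.2 N). That was about 25 mm down, as the weight predicted.
- **Sideways force:** While lowering, the bar pushed sideways against the hook with up to about 5 N. I trimmed that to under about 1 N before letting go.
- **Release:** The bar moved about 1 mm at most when I let go. Before I pressed the button, the box was level and motionless to within camera noise for 0.8 s.
- **Recording:** I pressed the button onto its stop. The force peaked at about 21 N, well above the 4 N needed but under the 40 N limit. Afterwards its top measured 57.5 mm, its height before the press.
- **Last checks:** The box had not moved, the other things look unmoved in the last scene picture, and the arm was well clear of everything.
- **Not fully resolved:** The top and scene cameras disagree by 1 to 2 mm on the hung bar's height (0.219 against 0.220 m) and position. The force estimate put it at about 0.216 m. That is within calibration, but I could not settle the exact reading.

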